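# Make up two customers' paint orders in divided trays

## Robot

A 7-joint arm with a two-finger parallel gripper is mounted at the origin on the work surface. World frame = base frame: x ahead of the robot, y to its left, z up, the work surface at z = 0. Lengths are in m, angles in degrees, forces in N, time in s.
With the tool pointing down it reaches from about 0.35 to 0.9 m from the base axis. Payload 8.1 kg.
Tool frame: the origin (TCP) lies midway between the tips of the shut fingers; the grasp point (between the pads) lies behind it (grasp_offset is the y of the grasp point in the tool frame, in m); y points along the fingers, z is the direction in which the jaws open and shut, and the axes are right-handed (so a half turn about y gives the same grasp; the last joint's range is limited). The gripper opens to 85 mm and grips with 20 to 120 N. Pads are 22 mm wide; open, the fingers measure 114 mm over their backs; the gripper's body (76 mm by 85 mm) begins 54 mm behind the grasp point. The pads swing forward as they close: fully open they stand 13 mm farther back than shut.
Start: joints at [-80.077, 24.895, 1.432, 90.138, -0.665, 64.973, -4.303], TCP at [0.17, 0.601, 0.231] pointing down, gripper open.
Joint ranges: [-149.89, 149.89], [-25.12, 119.58], [-72.63, 75.52], [4.76, 147.25], [-75.54, 255.54], [6.69, 114.76], [-157.13, 157.13]. Speed limits (degrees/s): [127.2, 127.2, 172.46, 172.46, 180, 180, 180].

## Interface

Orientations are given as [roll, pitch, yaw] about the fixed x, y, z axes, in that order (R = Rz(yaw) Ry(pitch) Rx(roll)).
In Python, from rig import * gives the robot as it stands.
- The arm moves only by the tool step_arm, never from a script. Its arguments are lists of equal length, an entry for each row: "hand": the closure, from 0 (fully open) to 1 (shut); "slide": the shift along the tool's x, y, z in units of 30 mm (1.0 is 30 mm), a list of three; "twist": the turn, a rotation vector about the tool's x, y, z in units of 5 degrees (1.0 is 5 degrees), a list of three. In form: {"hand": [hand, ...], "slide": [[tx, ty, tz], ...], "twist": [[wx, wy, wz], ...]}. A call has exactly 10 rows; each row shifts and turns the commanded pose from where the row before left it, along the tool's axes as they then stand; what a row does not reach is not made up. A row lasts 1/10 s, in which the tool goes at most 50 mm and 8.59 degrees, less where a joint would pass 70% of its speed; a pose out of reach is approached as far as the arm can. A call with a number of a shift or a turn outside -1 to 1 is refused whole. A call with a gripper value outside its range is refused whole. The fingers move at their own pace and stop on an object; the grip force is fixed at half the most. Time passes only in rows, so rows that do not move let the fingers close, or fill a call up. It gives the time, the measured TCP pose, the force and the opening at its end, in the units of the state.
- sense(): the state, without advancing time (a new reading comes with each control period).
- capture(name): name is "scene" or "top" or "wrist"; returns a dict with "image" (384x512x3 uint8, red, green, blue), "depth" (384x512 float32, m along the optical axis (not along the pixel's ray), 0 where there is no reading), "fx", "fy", "cx", "cy" (pixels), "k1" (the pictures are not rectified: a ray, as slopes to the right and down, at radius r is drawn at 1 + k1 r^2 times it, then the intrinsics apply), "rvec" (rotation vector, rad) and "tvec" (3), from world to camera coordinates, as OpenCV has them; the wrist camera has in their place "mount" (4x4, takes a point from camera to tool coordinates, whose origin is the TCP and whose axes are the tool frame's). Camera axes: x right, y down, z forward; pixel columns grow to the right and rows downward; lengths in m; the calibration is good to about 2 mm. A picture is of the moment at which its call begins: read the wrist's pose just before it.
- hand_in(): hands the job in, once; it reports no verdict.
The state is a dict: "clock": time; "joints": joint angles; "qd": joint speeds; "effort": joint torques, N m; "ee_pos": TCP position; "tcp_rot": TCP orientation; "ft_force": force on the tool from outside, world axes, zero at the start; "torque": the same for the moment, N m; "width": opening from 0.0 (shut) to 1.0 (fully open).
Only numpy, scipy, OpenCV 4.12 (cv2) and the standard library are available. Lean on these libraries where they do the work, as an engineer would, in place of code of your own. Each camera call takes 0.05 s, during which the arm holds its last target.

## Task

Make up the two collection orders on the paint counter. The tray with three compartments gets the larger enamel tin, the oblong can of thinner and the wide (50 mm) masking tape; the tray with two compartments gets the smaller enamel tin and the carton of filler. Set each thing down gently, the way up it is now, flat on the floor of a compartment of its own (any compartment of the right tray), and leave the spray can, the bottle and the thin tape standing where they are.

Things in the scene. Friction and masses are not known exactly. Their poses are not given: they have to be found in the camera images.
- tray_three: Target: fixed shallow white tray with THREE square compartments in a row, 296 x 102 mm, 12 mm lips on its short ends, 20 mm high. Origin: centre of its underside. Compartment centres at x = -97, 0, +97 mm, y = 0. Each is 92 x 92 mm inside, floor 4 mm above the counter, walls 5 mm thick and 16 mm above that floor (hold low things high, clear of them). Left or right of the stock; x within 12 degrees of world x.
- tray_two: Target: the same kind of fixed tray with TWO square compartments in a row, 175 x 90 mm, 12 mm lips on its short ends, 20 mm high. Origin: centre of its underside. Compartment centres at x = -42.5 and +42.5 mm, y = 0. Each is 80 x 80 mm inside, floor 4 mm above the counter, walls 5 mm thick, 16 mm above that floor. Stands on the other side of the stock from tray_three.
- large_tin_center (a point): The larger enamel tin: round lever-lid paint tin, steel with dark red label and paper band, diameter 68 mm, height 80 mm, about 0.33 kg, upright. Point at its centre, half-way up; z along the tin's axis. All stock starts standing on the counter in one group in the middle, some 20 to 80 mm between neighbours. 
- small_tin_center (a point): The smaller enamel tin: the same look, diameter 54 mm, height 62 mm, about 0.17 kg, upright. Point at its centre, half-way up; z along the axis.
- thinner_can_center (a point): Thinner can: oblong (rectangular) pale metal can with a paper label and thin red band, 70 x 44 mm and 92 mm high, upright, plus a black round screw cap 21 mm wide and 13 mm high on its top, off-centre (17 mm towards its +x); about 0.25 kg. Point at the centre of the can's body, 46 mm up. x along the 70 mm side, y along the 44 mm side (grip across it), z up. Its x is within 35 degrees of world x.
- filler_carton_center (a point): Filler carton: closed brown cardboard carton 60 x 48 mm, 76 mm high, no cap, about 0.22 kg, upright. Point at its centre, half-way up. x along the 60 mm side, y along the 48 mm side, z up. Its x is within 35 degrees of world x.
- tape_roll_center (a point): The wide masking tape: cream roll lying flat (axis upright), 50 mm tall, outer diameter 66 mm, hole 32 mm, about 0.09 kg. Point at its centre, half-way up; z along the axis. Firm enough to grip across its outside.
- spray_can_center (a point): Not ordered, stays: slim grey and green spray can with white cap, diameter 52 mm, 148 mm high, upright, loose among the stock. Point at its centre, half-way up.
- spirit_bottle_center (a point): Not ordered, stays: round amber bottle with a neck and red cap, diameter 60 mm, 136 mm high, upright, loose among the stock. Point at its centre, half-way up.
- thin_tape_center (a point): Not ordered, stays: narrow masking tape, a thin cream ring lying flat, 19 mm tall, outer diameter 90 mm, hole 76 mm, loose among the stock. Point at its centre, half-way up.
Mind the look-alikes: they are no part of the job. What is shaped like the part that bears small_tin_center but blue or pink is not meant.

How it is judged:
By the outcome, as a careful person would: the job done as asked, in the order asked, and still so for the second after the job is handed in, with the robot touching nothing.
It also fails if it takes over 125 s, if anything falls off the work surface, if the arm or the gripper's body presses on something with over 40 N, if the wrist force passes 120 N, or if a joint passes its speed limit or range.

## Working session

There is one attempt and no reset: what is moved stays moved. The work goes in short steps, Python scripts to look and compute and a tool call to move; the robot and the scene stay as the last step left them, time stands still between calls to the robot, and variables do not carry over. Pictures are saved under pics/ and viewed, and the job is handed in when it is done.

Besides the shell and the picture viewer there is one more tool, called after "Request:" by a JSON object that holds its "name" and its "arguments". step_arm: Moves the arm, as the interface text tells. Its arguments: {"type":"object","properties":{"hand":{"type":"array","items":{"type":"number"}},"slide":{"type":"array","items":{"type":"array","items":{"type":"number"}}},"twist":{"type":"array","items":{"type":"array","items":{"type":"number"}}}},"required":["hand","slide","twist"]}

```bash
ls; mkdir -p pics; python3 - <<'E'
from rig import *
import cv2,numpy as np,pickle
s=sense(); print(s)
for n in ["scene","top","wrist"]:
    c=capture(n); pickle.dump(c,open(n+".pkl","wb"))
    cv2.imwrite(f"pics/{n}0.png",c["image"][:,:,::-1])
    print(n,{k:v for k,v in c.items() if k not in("image","depth")})
E
```

```text
pics
{'clock': 0.0, 'joints': array([-80.0792441 ,  24.93719718,   1.42958515,  90.18844948,
        -0.66323326,  64.97297676,  -4.30322092]), 'qd': array([-0.04614959,  0.04487654, -0.02578012, -0.14386185, -0.00389471,
        0.04655511, -0.01779574]), 'effort': array([-5.43905844e-04, -6.70456481e+01,  1.02488011e+00, -3.16227329e+01,
        1.55057106e-02,  1.23694146e-02,  5.96825373e-06]), 'ee_pos': array([0.17008182, 0.60089521, 0.23052203]), 'tcp_rot': array([-9.00899005e+01, -8.95200572e-03, -1.58018603e+01]), 'ft_force': array([ 0.17966377, -0.0242483 ,  1.06799342]), 'torque': array([-0.01334141, -0.00991087, -0.0042805 ]), 'width': 1.004184248422049}
scene {'fx': 364.8209973338035, 'fy': 364.8209973338035, 'cx': 256.676701723608, 'cy': 189.57970921536966, 'k1': -0.053663776669856326, 'rvec': array([ 2.32774904,  0.68501402, -0.27573976]), 'tvec': array([-0.51070106, -0.19833408,  1.13416682])}
top {'fx': 418.3291220494051, 'fy': 418.3291220494051, 'cx': 254.77468814698182, 'cy': 188.6039770027479, 'k1': -0.12358048842796114, 'rvec': array([ 2.124269  , -2.13920019,  0.23578478]), 'tvec': array([-0.01535429,  0.62057401,  1.07998518])}
wrist {'fx': 271.74019105634545, 'fy': 271.74019105634545, 'cx': 253.81262485608337, 'cy': 193.9525119251907, 'k1': -0.021240708422524734, 'mount': array([[ 7.17046858e-04,  9.66038444e-01,  2.58397390e-01,
        -6.53293102e-02],
       [-1.17461622e-03, -2.58396465e-01,  9.66038243e-01,
        -1.41916449e-01],
       [ 9.99999053e-01, -9.96212454e-04,  9.49442055e-04,
         1.28784530e-03],
       [ 0.00000000e+00,  0.00000000e+00,  0.00000000e+00,
         1.00000000e+00]])}
```

View pics/top0.png

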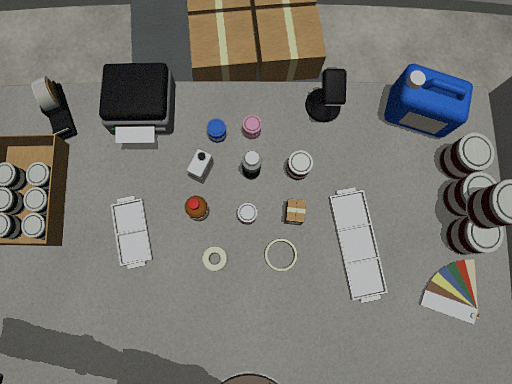

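View pics/scene0.png

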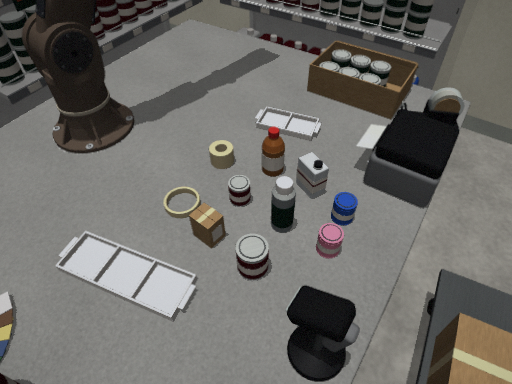

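```bash
python3 -c "
import rig; print([n for n in dir(rig) if not n.startswith('__')]); print(getattr(rig,'grasp_offset',None))"
```

```text
['MotionError', 'capture', 'grasp_offset', 'hand_in', 'sense']
-0.0187
```

```bash
cat > h.py <<'E'
import numpy as np,cv2,pickle
from scipy.spatial.transform import Rotation as R
def Rt(c,state=None):
    if "mount" in c:
        T=np.eye(4);T[:3,:3]=R.from_euler('xyz',state["tcp_rot"],degrees=True).as_matrix();T[:3,3]=state["ee_pos"]
        M=T@c["mount"]; return M[:3,:3],M[:3,3]
    r=cv2.Rodrigues(np.array(c["rvec"],float))[0]
    return r.T,-r.T@np.array(c["tvec"])
def rays(c,uv):
    K=np.array([[c["fx"],0,c["cx"]],[0,c["fy"],c["cy"]],[0,0,1]])
    d=np.array([c["k1"],0,0,0,0.])
    p=cv2.undistortPoints(np.asarray(uv,float).reshape(-1,1,2),K,d).reshape(-1,2)
    return np.c_[p,np.ones(len(p))]
def cloud(c,state=None):
    H,W=c["depth"].shape
    u,v=np.meshgrid(np.arange(W),np.arange(H))
    r=rays(c,np.c_[u.ravel(),v.ravel()])*c["depth"].reshape(-1,1)
    A,o=Rt(c,state)
    return (r@A.T+o).reshape(H,W,3)
def onplane(c,uv,z,state=None):
    A,o=Rt(c,state); d=rays(c,uv)@A.T
    return o+d*((z-o[2])/d[:,2])[:,None]
def proj(c,P,state=None):
    A,o=Rt(c,state)
    K=np.array([[c["fx"],0,c["cx"]],[0,c["fy"],c["cy"]],[0,0,1]])
    q=(np.asarray(P,float).reshape(-1,3)-o)@A
    return cv2.projectPoints(q,np.zeros(3),np.zeros(3),K,np.array([c["k1"],0,0,0,0.]))[0].reshape(-1,2)
E
python3 - <<'E'
from h import *
c=pickle.load(open("top.pkl","rb")); X=cloud(c)
m=(X[...,0]>.3)&(X[...,0]<.7)
z=X[...,2]; g=(np.abs(z)<.01)
print("counter z",np.median(z[200:260,100:400]))
# clusters, seeds
seeds={'large':(300,160,.08),'small':(247,208,.062),'thinner':(200,160,.092),'carton':(296,205,.076),'tape':(214,259,.05),'spray':(252,158,.148),'bottle':(196,204,.136),'thin':(281,255,.019),'blue':(217,130,.06),'pink':(252,125,.06)}
for n,(u,v,h) in seeds.items():
    uu,vv=np.meshgrid(np.arange(512),np.arange(384))
    mm=(np.abs(uu-u)<26)&(np.abs(vv-v)<26)&(np.abs(z-h)<.007)
    k,lab,st,ce=cv2.connectedComponentsWithStats(mm.astype(np.uint8))
    if k<2: print(n,'none',np.max(z[v-10:v+10,u-10:u+10]));continue
    i=1+np.argmax(st[1:,4]); P=X[lab==i]
    q=(P[:,:2]*1000).astype(np.float32)
    print(n,st[i,4],'z%.4f'%np.median(P[:,2]),'circ',np.round(cv2.minEnclosingCircle(q),1) if 0 else cv2.minEnclosingCircle(q),'rect',cv2.minAreaRect(q), 'mean',q.mean(0))
for n,(u0,u1,v0,v1) in {'three':(320,395,180,308),'two':(105,158,190,272)}.items():
    im=c["image"]; mm=np.zeros(im.shape[:2],bool); mm[v0:v1,u0:u1]=True
    w=mm&(im.min(2)>np.percentile(im[v0:v1,u0:u1].min(2),60)-60)&(z>.0085)&(z<.03)
    k,lab,st,ce=cv2.connectedComponentsWithStats(w.astype(np.uint8)); i=1+np.argmax(st[1:,4])
    P=X[lab==i]; q=(P[:,:2]*1000).astype(np.float32)
    print(n,st[i,4],np.median(P[:,2]),cv2.minAreaRect(q))
E
```

```text
counter z 0.001056368437562849
large 470 z0.0800 circ ((690.9298706054688, -143.85122680664062), 34.1032600402832) rect ((691.1935424804688, -144.06602478027344), (66.2034683227539, 66.2624740600586), 70.4466781616211) mean [ 690.4596  -143.57433]
small 305 z0.0622 circ ((556.0027465820312, 2.9783718585968018), 26.766342163085938) rect ((556.5247192382812, 3.2587528228759766), (51.32865905761719, 50.05517578125), 89.49931335449219) mean [555.92584     2.7012212]
thinner 359 z0.0916 circ ((686.9025268554688, 129.92930603027344), 38.21053695678711) rect ((687.6405639648438, 132.18959045410156), (45.242977142333984, 69.24552917480469), 63.486751556396484) mean [684.2092  131.76314]
carton 408 z0.0757 circ ((558.8115234375, -127.64057922363281), 37.68391418457031) rect ((559.0233764648438, -128.0275421142578), (48.23661422729492, 60.10356521606445), 82.88618469238281) mean [ 558.6673  -127.68049]
tape 359 z0.0494 circ ((434.0289611816406, 91.0953369140625), 32.74028015136719) rect ((434.31939697265625, 89.49185943603516), (63.97571563720703, 61.4132194519043), 0.5002565383911133) mean [4
[... 668 characters left out ...]
]
blue 280 z0.0622 circ ((797.9525756835938, 89.75037384033203), 28.062744140625) rect ((797.52099609375, 89.46546936035156), (51.708003997802734, 52.97353744506836), 68.10123443603516) mean [796.5637    89.239296]
pink 273 z0.0622 circ ((807.3121948242188, -12.02675724029541), 27.636659622192383) rect ((807.8273315429688, -12.134012222290039), (53.02717971801758, 51.84349822998047), 14.325982093811035) mean [807.122    -12.220435]
three 870 0.018977983502114104 ((470.0782470703125, -309.338134765625), (320.0468444824219, 104.65848541259766), 10.447280883789062)
two 574 0.019434714410618725 ((509.03228759765625, 326.2107238769531), (199.16273498535156, 89.16679382324219), 11.726574897766113)
```

The top view shows all the stock clearly. The large tin is at (300,165), small tin (247,212), thinner (200,165), carton (296,210), wide tape (214,259) and spray can (252,163). The bottle is at (196,207), thin tape (281,255), three-tray on the right (357,245) and two-tray on the left (131,232). The blue (217,130) and pink (252,125) look-alikes stay put. The scene view agrees.

Next I'll write a planner that gives move numbers, then go above the large tin.

```bash
cat > plan.py <<'E'
# usage: plan.py hand x,y,z,yaw [x,y,z,yaw ...] [-s maxstep_mm] ; mm, deg. prints rows
import sys,json,numpy as np
from h import *
from rig import sense
def plan(hand,wps,step=40,P=None,yaw=None):
    s=sense(); P=s["ee_pos"]*1000; M=R.from_euler('xyz',s["tcp_rot"],degrees=True).as_matrix()
    yaw=np.degrees(np.arctan2(M[1,0],M[0,0])); rows=[]
    print("now",P.round(1),"rot",s["tcp_rot"].round(2),"F",s["ft_force"].round(1),"t",s["clock"],"w",round(s["width"],3),"j",s["joints"].round(0))
    for i,w in enumerate(wps):
        w=np.array(w,float); t=w[:3]; dy=w[3]-yaw
        n=int(np.ceil(max(np.linalg.norm(t-P)/step,abs(dy)/5,1e-9)))
        while True:
            rr=[];p=P.copy();a=yaw
            for k in range(n):
                q=(t-p)/(n-k); c,s_=np.cos(np.radians(a)),np.sin(np.radians(a))
                sl=np.round(np.array([c*q[0]+s_*q[1],-q[2],-s_*q[0]+c*q[1]])/30,2)
                tw=round(-(w[3]-a)/(n-k)/5,2)
                if abs(sl).max()>1 or abs(tw)>1: break
                d=sl*30; p=p+[c*d[0]-s_*d[2],s_*d[0]+c*d[2],-d[1]]; a-=tw*5
                rr.append((sl,tw))
            else: break
            n+=1
        rows+=rr;P,yaw=p,a
    while len(rows)%10: rows.append((np.zeros(3),0.))
    for b in range(0,len(rows),10):
        print(json.dumps({"hand":[hand]*10,"slide":[[float(x)+0 for x in r[0]] for r in rows[b:b+10]],"twist":[[0,float(r[1]),0] for r in rows[b:b+10]]}))
a=sys.argv[1:]; step=40
if '-s' in a: i=a.index('-s'); step=float(a[i+1]); del a[i:i+2]
if a: plan(float(a[0]),[[float(v) for v in w.split(',')] for w in a[1:]],step)
E
python3 plan.py 0 691,-144,240,0
```

```text
now [170.1 601.  230.7] rot [-9.007e+01 -1.000e-02 -1.581e+01] F [-0.1 -0.3 -0.4] t 0.15 w 1.002 j [-80.  25.   1.  90.  -1.  65.  -4.]
{"hand": [0.0, 0.0, 0.0, 0.0, 0.0, 0.0, 0.0, 0.0, 0.0, 0.0], "slide": [[0.94, -0.01, -0.77], [0.93, -0.01, -0.78], [0.92, -0.01, -0.79], [0.91, -0.01, -0.8], [0.9, -0.01, -0.81], [0.89, -0.01, -0.82], [0.88, -0.01, -0.83], [0.88, -0.01, -0.84], [0.87, -0.01, -0.85], [0.86, -0.01, -0.86]], "twist": [[0, -0.13, 0], [0, -0.13, 0], [0, -0.13, 0], [0, -0.13, 0], [0, -0.13, 0], [0, -0.13, 0], [0, -0.13, 0], [0, -0.13, 0], [0, -0.12, 0], [0, -0.13, 0]]}
{"hand": [0.0, 0.0, 0.0, 0.0, 0.0, 0.0, 0.0, 0.0, 0.0, 0.0], "slide": [[0.85, -0.01, -0.87], [0.84, -0.01, -0.87], [0.83, -0.01, -0.88], [0.82, -0.02, -0.89], [0.81, -0.01, -0.9], [0.8, -0.02, -0.91], [0.79, -0.01, -0.92], [0.78, -0.02, -0.93], [0.77, -0.01, -0.94], [0.76, -0.02, -0.94]], "twist": [[0, -0.12, 0], [0, -0.13, 0], [0, -0.12, 0], [0, -0.13, 0], [0, -0.12, 0], [0, -0.13, 0], [0, -0.12, 0], [0, -0.13, 0], [0, -0.12, 0], [0, -0.13, 0]]}
{"hand": [0.0, 0.0, 0.0, 0.0, 0.0, 0.0, 0.0, 0.0, 0.0, 0.0], "slide": [[0.74, -0.01, -0.95], [0.73, -0.02, -0.96], [0.73, -0.01, -0.97], [0.71, -0.02, -0.98], [0.7, -0.01, -0.99], [0.0, 0.0, 0.0], [0.0, 0.0, 0.0], [0.0, 0.0, 0.0], [0.0, 0.0, 0.0], [0.0, 0.0, 0.0]], "twist": [[0, -0.12, 0], [0, -0.13, 0], [0, -0.12, 0], [0, -0.13, 0], [0, -0.12, 0], [0, 0.0, 0], [0, 0.0, 0], [0, 0.0, 0], [0, 0.0, 0], [0, 0.0, 0]]}
```

Request:
{"name": "step_arm", "arguments": {"hand": [0,0,0,0,0,0,0,0,0,0], "slide": [[0,-0.1,0],[0,-0.1,0],[0,-0.1,0],[0,-0.1,0],[0.67,0,-0.96],[0.67,0,-0.96],[0.67,0,-0.96],[0.67,0,-0.96],[0.67,0,-0.96],[0.67,0,-0.96]], "twist": [[0,-0.79,0],[0,-0.79,0],[0,-0.79,0],[0,-0.79,0],[0,0,0],[0,0,0],[0,0,0],[0,0,0],[0,0,0],[0,0,0]]}}

```text
clock: 1.15
ee_pos: [0.2914, 0.4272, 0.2432]
tcp_rot: [-90.0, 0.0, -0.0]
ft_force: [0.6, 0.4, 0.9]
width: 0.994
```

Request:
{"name": "step_arm", "arguments": {"hand": [0,0,0,0,0,0,0,0,0,0], "slide": [[0.67,0,-0.96],[0.67,0,-0.96],[0.67,0,-0.96],[0.67,0,-0.96],[0.67,0,-0.96],[0.67,0,-0.96],[0.67,0,-0.96],[0.67,0,-0.96],[0.67,0,-0.96],[0.67,0,-0.96]], "twist": [[0,0,0],[0,0,0],[0,0,0],[0,0,0],[0,0,0],[0,0,0],[0,0,0],[0,0,0],[0,0,0],[0,0,0]]}}

```text
clock: 2.15
ee_pos: [0.4922, 0.1393, 0.2432]
tcp_rot: [-90.0, 0.0, 0.0]
ft_force: [-0.2, 0.3, -0.1]
width: 0.995
```

Request:
{"name": "step_arm", "arguments": {"hand": [0,0,0,0,0,0,0,0,0,0], "slide": [[0.67,0,-0.96],[0.67,0,-0.96],[0.67,0,-0.96],[0.67,0,-0.96],[0.67,0,-0.96],[0.67,0,-0.96],[0.67,0,-0.96],[0.67,0,-0.96],[0.67,0,-0.96],[0.6,0,-0.8]], "twist": [[0,0,0],[0,0,0],[0,0,0],[0,0,0],[0,0,0],[0,0,0],[0,0,0],[0,0,0],[0,0,0],[0,0,0]]}}

```text
clock: 3.15
ee_pos: [0.6911, -0.1446, 0.2428]
tcp_rot: [-90.0, 0.0, -0.1]
ft_force: [-0.2, -0.3, -0.7]
width: 1.001
```

```bash
python3 - <<'E'
from rig import *
from h import *
s=sense(); c=capture("wrist"); X=cloud(c,s)
cv2.imwrite("pics/w1.png",c["image"][:,:,::-1])
print(s["ee_pos"],s["joints"].round(0))
z=X[...,2]; d=np.hypot(X[...,0]-.691,X[...,1]+.144)
mm=(abs(z-.08)<.006)&(d<.06); q=(X[mm][:,:2]*1000).astype(np.float32)
print(mm.sum(),cv2.minEnclosingCircle(q),cv2.minAreaRect(q),np.median(z[mm]))
E
```

```text
[ 0.69110601 -0.14459556  0.24281032] [ -4.  33.  19.  77. -11.  72. 106.]
2620 ((691.491455078125, -143.87710571289062), 33.797325134277344) ((691.2176513671875, -143.981689453125), (67.04838562011719, 66.05864715576172), 88.40825653076172) 0.07947068121226067
```

View pics/w1.png

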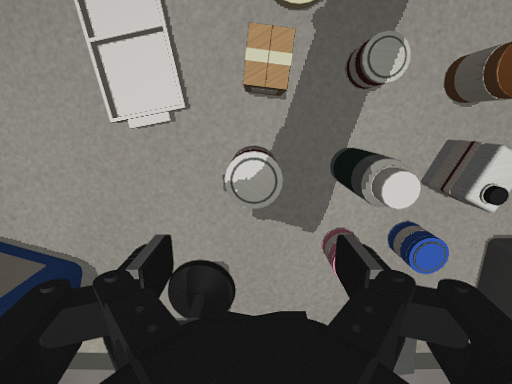

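Wrist view: the tin's top is at (253,180), centred between the fingers, and its position matches the top view within 0.6 mm. Descending and gripping.

Request:
{"name": "step_arm", "arguments": {"hand": [0,0,0,0,0,0,0,0,0,0], "slide": [[0,0.9,0.02],[0,0.9,0],[0,0.9,0],[0,0.9,0],[0,0.9,0],[0,0.9,0],[0,0.9,0],[0,0.4,0],[0,0.4,0],[0,0,0]], "twist": [[0,0,0],[0,0,0],[0,0,0],[0,0,0],[0,0,0],[0,0,0],[0,0,0],[0,0,0],[0,0,0],[0,0,0]]}}

```text
clock: 4.2
ee_pos: [0.69, -0.1418, 0.0292]
tcp_rot: [-90.0, 0.1, -0.0]
ft_force: [0.7, -0.7, 0.0]
width: 0.998
```

Request:
{"name": "step_arm", "arguments": {"hand": [1,1,1,1,1,1,1,1,1,1], "slide": [[0,0,0],[0,0,0],[0,0,0],[0,0,0],[0,0,0],[0,0,0],[0,0,0],[0,0,0],[0,0,0],[0,0,0]], "twist": [[0,0,0],[0,0,0],[0,0,0],[0,0,0],[0,0,0],[0,0,0],[0,0,0],[0,0,0],[0,0,0],[0,0,0]]}}

```text
clock: 5.2
ee_pos: [0.6917, -0.1426, 0.032]
tcp_rot: [-90.0, -0.2, -0.0]
ft_force: [-0.1, -0.9, 7.5]
width: 0.784
```

Request:
{"name": "step_arm", "arguments": {"hand": [1,1,1,1,1,1,1,1,1,1], "slide": [[0,-0.4,0],[0,-0.8,0],[0,-0.8,0],[0,-0.8,0],[0,-0.4,0],[-0.4,0,-0.5],[-0.8,0,-1],[-0.9,0,-1],[-0.9,0,-1],[-0.8,0,-0.9]], "twist": [[0,0,0],[0,0,0],[0,0,0],[0,0,0],[0,0,0],[0,0,0],[0,0,0],[0,0,0],[0,0,0],[0,0,0]]}}

```text
clock: 6.2
ee_pos: [0.5737, -0.2758, 0.1255]
tcp_rot: [-90.0, 0.1, -0.1]
ft_force: [0.5, -0.4, -3.7]
width: 0.786
```

Request:
{"name": "step_arm", "arguments": {"hand": [1,1,1,1,1,1,1,1,1,1], "slide": [[-0.4,0,-0.6],[0,0,0],[0,0,0],[0,0,0],[0,0,0],[0,0,0],[0,0,0],[0,0,0],[0,0,0],[0,0,0]], "twist": [[0,0,0],[0,0,0],[0,0,0],[0,0,0],[0,0,0],[0,0,0],[0,0,0],[0,0,0],[0,0,0],[0,0,0]]}}

```text
clock: 7.2
ee_pos: [0.5647, -0.2921, 0.1263]
tcp_rot: [-90.0, -0.0, -0.0]
ft_force: [0.2, 0.3, -4.0]
width: 0.786
```

```bash
python3 - <<'E'
from rig import *
from h import *
s=sense(); c=capture("wrist"); X=cloud(c,s)
cv2.imwrite("pics/w2.png",c["image"][:,:,::-1])
print(s)
E
```

```text
{'clock': 7.2, 'joints': array([ 10.7806348 ,  32.02544618,  17.63529701,  96.4231269 ,
       -11.55355655,  53.33480928, 122.81706193]), 'qd': array([ 0.11178542, -0.05700029, -0.01284823, -0.01781639,  0.03134907,
       -0.07430887, -0.07121325]), 'effort': array([-7.11617572e-02, -7.25290418e+01,  6.63762331e+00, -2.87618065e+01,
        1.06145392e-02,  1.57142829e-03, -2.08148617e-04]), 'ee_pos': array([ 0.56466089, -0.29208663,  0.12633482]), 'tcp_rot': array([-9.00029358e+01, -5.85966520e-03, -5.97322350e-03]), 'ft_force': array([ 0.2318483 ,  0.30006102, -4.02444415]), 'torque': array([ 0.07566353,  0.0472917 , -0.03025054]), 'width': 0.7857526952499965}
```

View pics/w2.png

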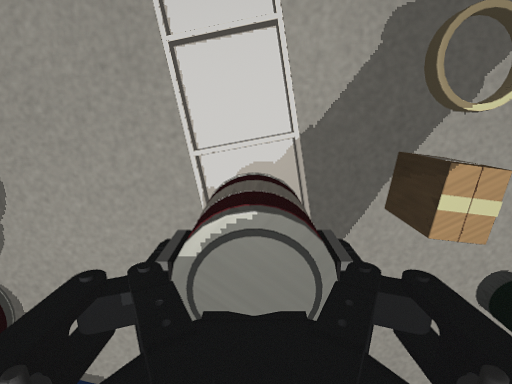

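Wrist view: the tin is held upright with its top near (255,285), over the far compartment. Lowering it.

Request:
{"name": "step_arm", "arguments": {"hand": [1,1,1,1,1,1,1,1,1,1], "slide": [[0,0.5,0],[0,0.8,0],[0,0.8,0],[0,0.5,0],[0,0.2,0],[0,0.1,0],[0,0.05,0],[0,0,0],[0,0,0],[0,0,0]], "twist": [[0,0,0],[0,0,0],[0,0,0],[0,0,0],[0,0,0],[0,0,0],[0,0,0],[0,0,0],[0,0,0],[0,0,0]]}}

```text
clock: 8.25
ee_pos: [0.565, -0.2922, 0.0385]
tcp_rot: [-90.0, -0.1, -0.0]
ft_force: [0.4, 0.8, -4.6]
width: 0.782
```

Request:
{"name": "step_arm", "arguments": {"hand": [1,1,1,1,1,1,1,1,1,1], "slide": [[0,0.02,0],[0,0.02,0],[0,0.02,0],[0,0.02,0],[0,0.01,0],[0,0,0],[0,0,0],[0,0,0],[0,0,0],[0,0,0]], "twist": [[0,0,0],[0,0,0],[0,0,0],[0,0,0],[0,0,0],[0,0,0],[0,0,0],[0,0,0],[0,0,0],[0,0,0]]}}

```text
clock: 9.25
ee_pos: [0.5646, -0.2921, 0.036]
tcp_rot: [-90.0, -0.0, -0.0]
ft_force: [-3.7, 2.7, 7.0]
width: 0.783
```

Request:
{"name": "step_arm", "arguments": {"hand": [0.6,0.4,0.2,0,0,0,0,0,0,0], "slide": [[0,0,0],[0,0,0],[0,0,0],[0,0,0],[0,0,0],[0,0,0],[0,0,0],[0,-0.4,0],[0,-0.8,0],[0,-1,0]], "twist": [[0,0,0],[0,0,0],[0,0,0],[0,0,0],[0,0,0],[0,0,0],[0,0,0],[0,0,0],[0,0,0],[0,0,0]]}}

```text
clock: 10.25
ee_pos: [0.5639, -0.2918, 0.1016]
tcp_rot: [-90.0, 0.1, -0.0]
ft_force: [-0.2, -0.7, 0.7]
width: 1.0
```

```bash
python3 - <<'E'
from rig import *
s=sense();print(s["ee_pos"],s["width"],s["ft_force"])
E
```

```text
[ 0.56391241 -0.29179274  0.10163358] 1.0001180772991602 [-0.17128515 -0.68824876  0.70640848]
```

Request:
{"name": "step_arm", "arguments": {"hand": [0,0,0,0,0,0,0,0,0,0], "slide": [[0.27,-1,0.9],[0.27,-1,0.9],[0.27,-1,0.9],[0.27,-1,0.9],[0.28,0,0.96],[0.28,0,0.96],[0.28,0,0.96],[0.28,0,0.96],[0.28,0,0.96],[0.28,0,0.96]], "twist": [[0,0,0],[0,0,0],[0,0,0],[0,0,0],[0,0,0],[0,0,0],[0,0,0],[0,0,0],[0,0,0],[0,0,0]]}}

```text
clock: 11.25
ee_pos: [0.6477, -0.0102, 0.2222]
tcp_rot: [-90.0, -0.0, -0.0]
ft_force: [0.3, -1.0, -0.0]
width: 0.999
```

Request:
{"name": "step_arm", "arguments": {"hand": [0,0,0,0,0,0,0,0,0,0], "slide": [[0.28,0,0.96],[0.28,0,0.96],[0.28,0,0.96],[0.28,0,0.96],[0.28,0,0.96],[0,0,0],[0,0,0],[0,0,0],[0,0,0],[0,0,0]], "twist": [[0,0,0],[0,0,0],[0,0,0],[0,0,0],[0,0,0],[0,1,0],[0,1,0],[0,1,0],[0,1,0],[0,1,0]]}}

```text
clock: 12.25
ee_pos: [0.6894, 0.1327, 0.2221]
tcp_rot: [-90.0, -0.0, -25.2]
ft_force: [0.4, -0.2, 0.6]
width: 0.996
```

```bash
python3 - <<'E'
from rig import *
from h import *
s=sense(); c=capture("wrist"); X=cloud(c,s)
cv2.imwrite("pics/w3.png",c["image"][:,:,::-1])
print(s["ee_pos"],s["tcp_rot"],s["joints"].round(0))
z=X[...,2]; d=np.hypot(X[...,0]-.687,X[...,1]-.132)
mm=(abs(z-.092)<.005)&(d<.06); q=(X[mm][:,:2]*1000).astype(np.float32)
print(mm.sum(),cv2.minEnclosingCircle(q),cv2.minAreaRect(q),np.median(z[mm]))
mm=(abs(z-.105)<.005)&(d<.06);print('cap',X[mm].mean(0))
E
```

```text
[0.689397   0.13266385 0.22209553] [-8.99795490e+01 -2.37833686e-02 -2.52178741e+01] [-29.  34.  22.  80. -13.  69.  60.]
2349 ((688.1458129882812, 131.89939880371094), 39.3750114440918) ((688.075439453125, 131.97561645507812), (43.94975662231445, 69.92704772949219), 63.848690032958984) 0.0909779128488824
cap [0.70276167 0.1248119  0.10393306]
```

View pics/w3.png

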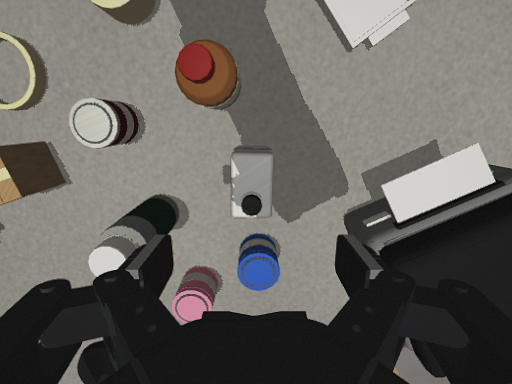

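Wrist view: the thinner can is at (252,182), squared to the jaws with its cap at (251,205), and its neighbours are clear. Descending and gripping.

Request:
{"name": "step_arm", "arguments": {"hand": [0,0,0,0,0,0,0,0,0,0], "slide": [[-0.03,0,-0.04],[0,0.5,0],[0,0.9,0],[0,0.9,0],[0,0.9,0],[0,0.9,0],[0,0.9,0],[0,0.6,0],[0,0.3,0],[0,0,0]], "twist": [[0,0.2,0],[0,0,0],[0,0,0],[0,0,0],[0,0,0],[0,0,0],[0,0,0],[0,0,0],[0,0,0],[0,0,0]]}}

```text
clock: 13.3
ee_pos: [0.687, 0.1317, 0.0423]
tcp_rot: [-90.1, 0.1, -26.0]
ft_force: [-0.2, 0.7, -0.4]
width: 1.003
```

Request:
{"name": "step_arm", "arguments": {"hand": [1,1,1,1,1,1,1,1,1,1], "slide": [[0,0,0],[0,0,0],[0,0,0],[0,0,0],[0,0,0],[0,0,0],[0,0,0],[0,0,0],[0,0,0],[0,0,0]], "twist": [[0,0,0],[0,0,0],[0,0,0],[0,0,0],[0,0,0],[0,0,0],[0,0,0],[0,0,0],[0,0,0],[0,0,0]]}}

```text
clock: 14.3
ee_pos: [0.6889, 0.132, 0.0454]
tcp_rot: [-89.9, -0.1, -26.0]
ft_force: [-1.4, -0.6, 6.5]
width: 0.506
```

Request:
{"name": "step_arm", "arguments": {"hand": [1,1,1,1,1,1,1,1,1,1], "slide": [[0,-0.4,0],[0,-0.8,0],[0,-0.8,0],[0,-0.8,0],[0,-0.8,0],[0,-0.8,0],[0,-0.8,0],[0,-0.8,0],[0,-0.4,0],[0,0,0]], "twist": [[0,0,0],[0,-0.5,0],[0,-0.9,0],[0,-0.9,0],[0,-0.9,0],[0,-0.9,0],[0,-0.9,0],[0,-0.9,0],[0,-0.9,0],[0,-0.48,0]]}}

```text
clock: 15.3
ee_pos: [0.689, 0.1319, 0.2393]
tcp_rot: [-90.0, -0.2, 10.6]
ft_force: [-0.4, -0.6, -2.6]
width: 0.508
```

Request:
{"name": "step_arm", "arguments": {"hand": [1,1,1,1,1,1,1,1,1,1], "slide": [[-0.35,0,-0.47],[-0.7,0,-0.94],[-0.7,0,-0.94],[-0.7,0,-0.94],[-0.7,0,-0.94],[-0.7,0,-0.94],[-0.7,0,-0.94],[-0.7,0,-0.94],[-0.7,0,-0.94],[-0.7,0,-0.94]], "twist": [[0,0,0],[0,0,0],[0,0,0],[0,0,0],[0,0,0],[0,0,0],[0,0,0],[0,0,0],[0,0,0],[0,0,0]]}}

```text
clock: 16.3
ee_pos: [0.5391, -0.1686, 0.2366]
tcp_rot: [-90.0, -0.0, 10.4]
ft_force: [0.0, 0.9, -1.5]
width: 0.507
```

Request:
{"name": "step_arm", "arguments": {"hand": [1,1,1,1,1,1,1,1,1,1], "slide": [[-0.7,0,-0.94],[-0.7,0,-0.94],[-0.7,0,-0.94],[-0.7,0,-0.94],[-0.35,0,-0.47],[0,0,0],[0,0,0],[0,0,0],[0,0,0],[0,0,0]], "twist": [[0,0,0],[0,0,0],[0,0,0],[0,0,0],[0,0,0],[0,0,0],[0,0,0],[0,0,0],[0,0,0],[0,0,0]]}}

```text
clock: 17.3
ee_pos: [0.4707, -0.3085, 0.2361]
tcp_rot: [-90.0, -0.0, 10.5]
ft_force: [0.9, 0.5, -2.6]
width: 0.509
```

```bash
python3 - <<'E'
from rig import *
from h import *
s=sense(); c=capture("wrist")
cv2.imwrite("pics/w4.png",c["image"][:,:,::-1])
print(s["ee_pos"],s["tcp_rot"],s["joints"].round(0),s["ft_force"],s["width"])
E
```

```text
[ 0.47068664 -0.30847625  0.23610549] [-8.99839074e+01 -8.19066989e-03  1.04835245e+01] [ 13.  19.  20. 100.  -7.  62. 136.] [ 0.90341     0.5034769  -2.64210099] 0.5093323719418753
```

View pics/w4.png

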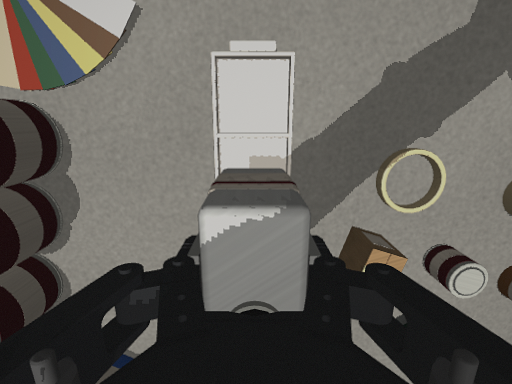

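Wrist view: the can is held squarely at (255,260), lined up with the middle compartment. Lowering it.

Request:
{"name": "step_arm", "arguments": {"hand": [1,1,1,1,1,1,1,1,1,1], "slide": [[0,0.5,0],[0,0.9,0],[0,0.9,0],[0,0.9,0],[0,0.9,0],[0,0.9,0],[0,0.6,0],[0,0.3,0],[0,0.15,0],[0,0.05,0]], "twist": [[0,0,0],[0,0,0],[0,0,0],[0,0,0],[0,0,0],[0,0,0],[0,0,0],[0,0,0],[0,0,0],[0,0,0]]}}

```text
clock: 18.35
ee_pos: [0.4705, -0.3094, 0.0533]
tcp_rot: [-90.0, -0.0, 10.4]
ft_force: [0.3, -0.9, -1.5]
width: 0.506
```

Request:
{"name": "step_arm", "arguments": {"hand": [1,1,1,1,1,1,1,1,1,1], "slide": [[0,0.02,0],[0,0.02,0],[0,0.02,0],[0,0.02,0],[0,0.02,0],[0,0,0],[0,0,0],[0,0,0],[0,0,0],[0,0,0]], "twist": [[0,0,0],[0,0,0],[0,0,0],[0,0,0],[0,0,0],[0,0,0],[0,0,0],[0,0,0],[0,0,0],[0,0,0]]}}

```text
clock: 19.35
ee_pos: [0.4702, -0.3093, 0.0501]
tcp_rot: [-90.0, 0.0, 10.4]
ft_force: [1.4, 0.4, -3.8]
width: 0.507
```

Request:
{"name": "step_arm", "arguments": {"hand": [1,1,1,1,1,1,1,1,1,1], "slide": [[0,0.02,0],[0,0.02,0],[0,0.01,0],[0,0,0],[0,0,0],[0,0,0],[0,0,0],[0,0,0],[0,0,0],[0,0,0]], "twist": [[0,0,0],[0,0,0],[0,0,0],[0,0,0],[0,0,0],[0,0,0],[0,0,0],[0,0,0],[0,0,0],[0,0,0]]}}

```text
clock: 20.35
ee_pos: [0.4702, -0.3095, 0.0493]
tcp_rot: [-90.0, -0.0, 10.4]
ft_force: [-2.4, 0.7, 7.3]
width: 0.508
```

Request:
{"name": "step_arm", "arguments": {"hand": [0.6,0.4,0.2,0,0,0,0,0,0,0], "slide": [[0,0,0],[0,0,0],[0,0,0],[0,0,0],[0,0,0],[0,0,0],[0,-0.4,0],[0,-0.9,0],[0,-1,0],[0,-1,0]], "twist": [[0,0,0],[0,0,0],[0,0,0],[0,0,0],[0,0,0],[0,0,0],[0,0,0],[0,0,0],[0,0,0],[0,0,0]]}}

```text
clock: 21.35
ee_pos: [0.47, -0.3094, 0.1494]
tcp_rot: [-90.0, 0.0, 10.4]
ft_force: [0.2, -0.9, -0.5]
width: 1.001
```

Request:
{"name": "step_arm", "arguments": {"hand": [0,0,0,0,0,0,0,0,0,0], "slide": [[0,-1,0],[0,-0.7,0],[0,0,0],[-0.08,0,0.95],[-0.08,0,0.95],[-0.08,0,0.95],[-0.08,0,0.95],[-0.08,0,0.95],[-0.08,0,0.95],[-0.08,0,0.95]], "twist": [[0,0.5,0],[0,0.8,0],[0,0.79,0],[0,0,0],[0,0,0],[0,0,0],[0,0,0],[0,0,0],[0,0,0],[0,0,0]]}}

```text
clock: 22.35
ee_pos: [0.4533, -0.1088, 0.1995]
tcp_rot: [-90.0, -0.1, -0.1]
ft_force: [0.2, 0.6, 0.8]
width: 1.0
```

Request:
{"name": "step_arm", "arguments": {"hand": [0,0,0,0,0,0,0,0,0,0], "slide": [[-0.08,0,0.95],[-0.08,0,0.95],[-0.08,0,0.95],[-0.08,0,0.95],[-0.08,0,0.95],[-0.08,0,0.95],[-0.08,0,0.95],[0,0,0],[0,0,0],[0,0,0]], "twist": [[0,0,0],[0,0,0],[0,0,0],[0,0,0],[0,0,0],[0,0,0],[0,0,0],[0,0,0],[0,0,0],[0,0,0]]}}

```text
clock: 23.35
ee_pos: [0.4371, 0.0887, 0.199]
tcp_rot: [-90.0, -0.0, -0.1]
ft_force: [0.1, -0.2, -0.1]
width: 0.998
```

```bash
python3 - <<'E'
from rig import *
from h import *
s=sense(); c=capture("wrist"); X=cloud(c,s)
cv2.imwrite("pics/w5.png",c["image"][:,:,::-1])
print(s["ee_pos"],s["tcp_rot"],s["joints"].round(0))
z=X[...,2]; d=np.hypot(X[...,0]-.434,X[...,1]-.090)
mm=(abs(z-.05)<.005)&(d<.05); q=(X[mm][:,:2]*1000).astype(np.float32)
print(mm.sum(),cv2.minEnclosingCircle(q),cv2.minAreaRect(q),np.median(z[mm]))
c=capture("top"); cv2.imwrite("pics/top5.png",c["image"][:,:,::-1]); X=cloud(c); z=X[...,2]
for n,p,h in (('large',(.565,-.292),.084),('thinner',(.470,-.309),.096)):
    mm=(abs(z-h)<.006)&(np.hypot(X[...,0]-p[0],X[...,1]-p[1])<.05); q=(X[mm][:,:2]*1000).astype(np.float32)
    print(n,mm.sum(),cv2.minAreaRect(q),np.median(z[mm]))
E
```

```text
[0.43714304 0.08873606 0.19902552] [-9.00121596e+01 -3.14524113e-02 -1.21684454e-01] [-27.  10.  10. 117.  -2.  53.  74.]
2092 ((434.8639831542969, 90.68038177490234), 32.92040252685547) ((434.55120849609375, 90.41714477539062), (65.15779113769531, 64.02593231201172), 0.9783193469047546) 0.04910759013428434
large 474 ((564.894287109375, -291.2576904296875), (65.48067474365234, 65.91445922851562), 89.5572738647461) 0.08403462776744364
thinner 382 ((469.5350341796875, -308.1172790527344), (68.86007690429688, 46.41923522949219), 10.747394561767578) 0.09557099270479164
```

View pics/top5.png

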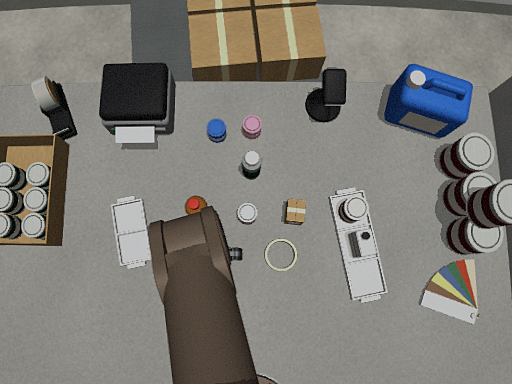

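Top view: the large tin (353,209) and thinner can (361,242) stand in their compartments at the right heights. Next is the wide tape.

Request:
{"name": "step_arm", "arguments": {"hand": [0,0,0,0,0,0,0,0,0,0], "slide": [[-0.08,0,0.06],[0,0.5,0],[0,0.9,0],[0,0.9,0],[0,0.9,0],[0,0.9,0],[0,0.9,0],[0,0.6,0],[0,0.3,0],[0,0.05,0]], "twist": [[0,0,0],[0,0,0],[0,0,0],[0,0,0],[0,0,0],[0,0,0],[0,0,0],[0,0,0],[0,0,0],[0,0,0]]}}

```text
clock: 24.45
ee_pos: [0.4341, 0.0911, 0.0195]
tcp_rot: [-90.0, 0.1, -0.1]
ft_force: [-0.2, 0.4, 0.2]
width: 1.003
```

Request:
{"name": "step_arm", "arguments": {"hand": [1,1,1,1,1,1,1,1,1,1], "slide": [[0,0,0],[0,0,0],[0,0,0],[0,0,0],[0,0,0],[0,0,0],[0,0,0],[0,0,0],[0,0,0],[0,0,0]], "twist": [[0,0,0],[0,0,0],[0,0,0],[0,0,0],[0,0,0],[0,0,0],[0,0,0],[0,0,0],[0,0,0],[0,0,0]]}}

```text
clock: 25.45
ee_pos: [0.4352, 0.0916, 0.0214]
tcp_rot: [-90.0, -0.1, -0.1]
ft_force: [-2.2, -1.4, 6.6]
width: 0.75
```

Request:
{"name": "step_arm", "arguments": {"hand": [1,1,1,1,1,1,1,1,1,1], "slide": [[0,-0.4,0],[0,-0.8,0],[0,-0.9,0],[0,-0.9,0],[0,-0.8,0],[0,-0.4,0],[-0.1,0,-0.5],[-0.1,0,-0.9],[-0.1,0,-0.9],[-0.1,0,-0.9]], "twist": [[0,0,0],[0,0,0],[0,0,0],[0,0,0],[0,0,0],[0,0,0],[0,0,0],[0,0,0],[0,0,0],[0,0,0]]}}

```text
clock: 26.45
ee_pos: [0.4225, -0.0053, 0.1471]
tcp_rot: [-90.0, -0.1, -0.0]
ft_force: [0.6, 0.1, -1.0]
width: 0.747
```

Request:
{"name": "step_arm", "arguments": {"hand": [1,1,1,1,1,1,1,1,1,1], "slide": [[-0.15,0,-0.95],[-0.15,0,-0.95],[-0.15,0,-0.95],[-0.15,0,-0.95],[-0.15,0,-0.95],[-0.15,0,-0.95],[-0.15,0,-0.95],[-0.15,0,-0.95],[-0.15,0,-0.95],[-0.15,0,-0.95]], "twist": [[0,0,0],[0,0,0],[0,0,0],[0,0,0],[0,0,0],[0,0,0],[0,0,0],[0,0,0],[0,0,0],[0,0,0]]}}

```text
clock: 27.45
ee_pos: [0.3771, -0.2906, 0.1471]
tcp_rot: [-90.0, -0.1, -0.1]
ft_force: [0.3, 0.6, -1.1]
width: 0.743
```

Request:
{"name": "step_arm", "arguments": {"hand": [1,1,1,1,1,1,1,1,1,1], "slide": [[-0.1,0,-0.9],[0,0,-0.35],[0,0,0],[0,0,0],[0,0,0],[0,0,0],[0,0,0],[0,0,0],[0,0,0],[0,0,0]], "twist": [[0,0,0],[0,0,0],[0,0,0],[0,0,0],[0,0,0],[0,0,0],[0,0,0],[0,0,0],[0,0,0],[0,0,0]]}}

```text
clock: 28.45
ee_pos: [0.3742, -0.3269, 0.1461]
tcp_rot: [-90.0, 0.0, -0.1]
ft_force: [-0.9, 0.3, -1.8]
width: 0.748
```

```bash
python3 - <<'E'
from rig import *
from h import *
s=sense(); c=capture("wrist")
cv2.imwrite("pics/w6.png",c["image"][:,:,::-1])
print(s["ee_pos"],s["tcp_rot"],s["joints"].round(0),s["ft_force"],s["width"])
E
```

```text
[ 0.37418106 -0.32691189  0.14608196] [-8.99992585e+01  1.98293112e-03 -5.28952936e-02] [ 18.  19.  22. 115. -10.  47. 135.] [-0.88855917  0.26199894 -1.76974922] 0.7479873323518449
```

View pics/w6.png

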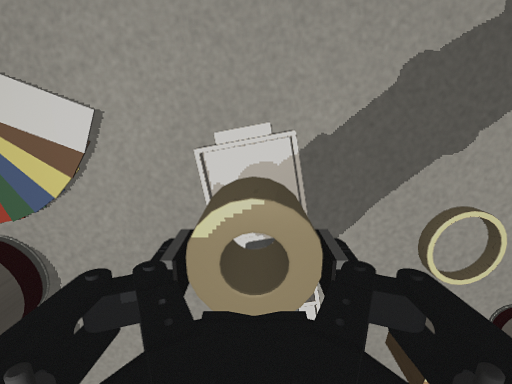

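Wrist view: the tape is held level at (253,255) over the near compartment. Lowering it.

Request:
{"name": "step_arm", "arguments": {"hand": [1,1,1,1,1,1,1,1,1,1], "slide": [[0,0.5,0],[0,0.9,0],[0,0.9,0],[0,0.8,0],[0,0.5,0],[0,0.2,0],[0,0.1,0],[0,0.02,0],[0,0.02,0],[0,0.02,0]], "twist": [[0,0,0],[0,0,0],[0,0,0],[0,0,0],[0,0,0],[0,0,0],[0,0,0],[0,0,0],[0,0,0],[0,0,0]]}}

```text
clock: 29.5
ee_pos: [0.3746, -0.3272, 0.0279]
tcp_rot: [-90.0, -0.1, -0.1]
ft_force: [0.3, -0.6, -0.1]
width: 0.749
```

Request:
{"name": "step_arm", "arguments": {"hand": [1,1,1,1,1,1,1,1,1,1], "slide": [[0,0.02,0],[0,0.02,0],[0,0.02,0],[0,0,0],[0,0,0],[0,0,0],[0,0,0],[0,0,0],[0,0,0],[0,0,0]], "twist": [[0,0,0],[0,0,0],[0,0,0],[0,0,0],[0,0,0],[0,0,0],[0,0,0],[0,0,0],[0,0,0],[0,0,0]]}}

```text
clock: 30.5
ee_pos: [0.3742, -0.3269, 0.0255]
tcp_rot: [-90.0, -0.0, -0.1]
ft_force: [0.6, 0.6, -1.2]
width: 0.744
```

Request:
{"name": "step_arm", "arguments": {"hand": [1,1,1,1,1,1,1,1,1,1], "slide": [[0,0.02,0],[0,0.02,0],[0,0.01,0],[0,0,0],[0,0,0],[0,0,0],[0,0,0],[0,0,0],[0,0,0],[0,0,0]], "twist": [[0,0,0],[0,0,0],[0,0,0],[0,0,0],[0,0,0],[0,0,0],[0,0,0],[0,0,0],[0,0,0],[0,0,0]]}}

```text
clock: 31.5
ee_pos: [0.3742, -0.327, 0.0254]
tcp_rot: [-90.0, -0.1, -0.1]
ft_force: [-5.1, 4.6, 24.1]
width: 0.748
```

Request:
{"name": "step_arm", "arguments": {"hand": [1,0.6,0.4,0.2,0,0,0,0,0,0], "slide": [[0,-0.03,0],[0,0,0],[0,0,0],[0,0,0],[0,0,0],[0,0,0],[0,0,0],[0,-0.5,0],[0,-0.9,0],[0,-1,0]], "twist": [[0,0,0],[0,0,0],[0,0,0],[0,0,0],[0,0,0],[0,0,0],[0,0,0],[0,0,0],[0,0,0],[0,0,0]]}}

```text
clock: 32.5
ee_pos: [0.3735, -0.3266, 0.0971]
tcp_rot: [-89.9, 0.1, -0.1]
ft_force: [0.6, -0.6, -0.4]
width: 0.996
```

Request:
{"name": "step_arm", "arguments": {"hand": [0,0,0,0,0,0,0,0,0,0], "slide": [[0,-1,0],[0,-1,0],[0,-1,0],[0,-0.5,0],[0.5,0,0.92],[0.5,0,0.92],[0.5,0,0.92],[0.5,0,0.92],[0.5,0,0.92],[0.5,0,0.92]], "twist": [[0,0,0],[0,0,0],[0,0,0],[0,0,0],[0,0,0],[0,0,0],[0,0,0],[0,0,0],[0,0,0],[0,0,0]]}}

```text
clock: 33.5
ee_pos: [0.4647, -0.1602, 0.2019]
tcp_rot: [-90.0, 0.0, -0.1]
ft_force: [-0.1, -0.3, 0.0]
width: 1.002
```

Request:
{"name": "step_arm", "arguments": {"hand": [0,0,0,0,0,0,0,0,0,0], "slide": [[0.5,0,0.92],[0.5,0,0.92],[0.5,0,0.92],[0.5,0,0.92],[0.5,0,0.92],[0.56,0,0.92],[0,0,0],[0,0,0],[0,0,0],[0,0,0]], "twist": [[0,0,0],[0,0,0],[0,0,0],[0,0,0],[0,0,0],[0,0,0],[0,0,0],[0,0,0],[0,0,0],[0,0,0]]}}

```text
clock: 34.5
ee_pos: [0.5559, 0.0028, 0.202]
tcp_rot: [-90.0, 0.0, -0.2]
ft_force: [-0.5, 0.9, 0.6]
width: 1.001
```

```bash
python3 - <<'E'
from rig import *
from h import *
s=sense(); c=capture("wrist"); X=cloud(c,s)
cv2.imwrite("pics/w7.png",c["image"][:,:,::-1])
print(s["ee_pos"],s["tcp_rot"],s["joints"].round(0))
z=X[...,2]; d=np.hypot(X[...,0]-.556,X[...,1]-.003)
mm=(abs(z-.062)<.005)&(d<.05); q=(X[mm][:,:2]*1000).astype(np.float32)
print(mm.sum(),cv2.minEnclosingCircle(q),cv2.minAreaRect(q),np.median(z[mm]))
c=capture("top"); cv2.imwrite("pics/top7.png",c["image"][:,:,::-1]); X=cloud(c); z=X[...,2]
for n,p,h in (('large',(.565,-.292),.084),('thinner',(.470,-.309),.096),('tape',(.374,-.327),.054)):
    mm=(abs(z-h)<.006)&(np.hypot(X[...,0]-p[0],X[...,1]-p[1])<.045); q=(X[mm][:,:2]*1000).astype(np.float32)
    print(n,mm.sum(),cv2.minAreaRect(q),np.median(z[mm]))
E
```

```text
[0.55585786 0.00278106 0.20195143] [-9.00189382e+01  9.69453145e-03 -1.64262256e-01] [-17.  20.  14. 103.  -6.  58.  90.]
1901 ((556.5452880859375, 2.2068281173706055), 26.879196166992188) ((556.2695922851562, 2.0754318237304688), (53.019317626953125, 52.579830169677734), 45.433231353759766) 0.06152874845252332
large 469 ((563.9854736328125, -290.45556640625), (66.61299896240234, 64.4959945678711), 13.567131996154785) 0.08392585154210219
thinner 382 ((469.5939025878906, -308.6351623535156), (69.28999328613281, 45.71582794189453), 11.915279388427734) 0.09568589478540868
tape 352 ((373.5453796386719, -324.90972900390625), (63.1744384765625, 62.67137145996094), 48.92388916015625) 0.0533244656405617
```

View pics/w7.png

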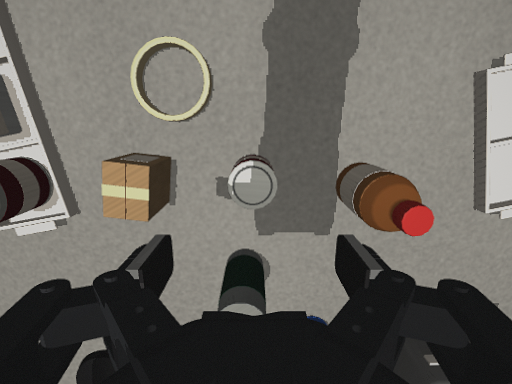

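View pics/top7.png

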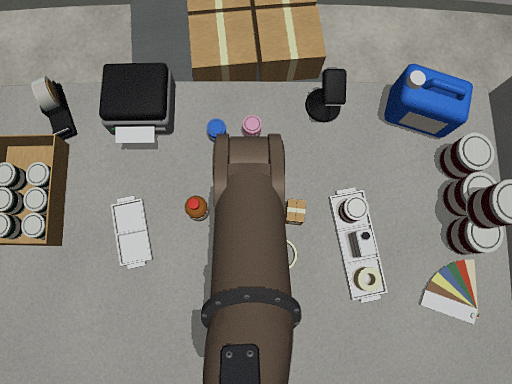

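The wide tape is in at (368,278), so all three things sit in the right tray at the right heights. The wrist view has the small tin centred at (252,185). Picking it up now.

Request:
{"name": "step_arm", "arguments": {"hand": [0,0,0,0,0,0,0,0,0,0], "slide": [[0.02,0,-0.02],[0,0.5,0],[0,0.9,0],[0,0.9,0],[0,0.9,0],[0,0.9,0],[0,0.9,0],[0,0.6,0],[0,0.4,0],[0,0,0]], "twist": [[0,0,0],[0,0,0],[0,0,0],[0,0,0],[0,0,0],[0,0,0],[0,0,0],[0,0,0],[0,0,0],[0,0,0]]}}

```text
clock: 35.6
ee_pos: [0.556, 0.0032, 0.0207]
tcp_rot: [-90.0, 0.1, -0.1]
ft_force: [-0.1, -0.7, 0.8]
width: 0.996
```

Request:
{"name": "step_arm", "arguments": {"hand": [1,1,1,1,1,1,1,1,1,1], "slide": [[0,0,0],[0,0,0],[0,0,0],[0,0,0],[0,0,0],[0,0,0],[0,0,0],[0,0,0],[0,0,0],[0,0,0]], "twist": [[0,0,0],[0,0,0],[0,0,0],[0,0,0],[0,0,0],[0,0,0],[0,0,0],[0,0,0],[0,0,0],[0,0,0]]}}

```text
clock: 36.6
ee_pos: [0.5579, 0.0034, 0.0233]
tcp_rot: [-90.0, -0.1, -0.1]
ft_force: [-1.3, -0.5, 5.1]
width: 0.619
```

Request:
{"name": "step_arm", "arguments": {"hand": [1,1,1,1,1,1,1,1,1,1], "slide": [[0,-0.4,0],[0,-0.8,0],[0,-0.9,0],[0,-0.9,0],[0,-0.9,0],[0,-0.9,0],[0,-0.9,0],[0,-0.5,0],[0,-0.2,0],[0,0,0.4]], "twist": [[0,0,0],[0,0,0],[0,0,0],[0,0,0],[0,0,0],[0,0,0],[0,0,0],[0,0,0],[0,0,0],[0,0,0]]}}

```text
clock: 37.6
ee_pos: [0.5571, 0.014, 0.2151]
tcp_rot: [-90.0, -0.1, -0.2]
ft_force: [0.5, -0.2, -2.4]
width: 0.618
```

Request:
{"name": "step_arm", "arguments": {"hand": [1,1,1,1,1,1,1,1,1,1], "slide": [[-0.02,0,0.95],[-0.02,0,0.95],[-0.02,0,0.95],[-0.02,0,0.95],[-0.02,0,0.95],[-0.02,0,0.95],[-0.02,0,0.95],[-0.02,0,0.95],[-0.02,0,0.95],[-0.02,0,0.95]], "twist": [[0,0,0],[0,0,0],[0,0,0],[0,0,0],[0,0,0],[0,0,0],[0,0,0],[0,0,0],[0,0,0],[0,0,0]]}}

```text
clock: 38.6
ee_pos: [0.5497, 0.3024, 0.2124]
tcp_rot: [-90.1, 0.1, -0.0]
ft_force: [0.7, 0.1, -2.1]
width: 0.62
```

Request:
{"name": "step_arm", "arguments": {"hand": [1,1,1,1,1,1,1,1,1,1], "slide": [[0,0,0.8],[0,0,0.35],[0,0,0],[0,0,0],[0,0,0],[0,0,0],[0,0,0],[0,0,0],[0,0,0],[0,0,0]], "twist": [[0,0,0],[0,0,0],[0,0,0],[0,0,0],[0,0,0],[0,0,0],[0,0,0],[0,0,0],[0,0,0],[0,0,0]]}}

```text
clock: 39.6
ee_pos: [0.5512, 0.335, 0.214]
tcp_rot: [-90.0, -0.0, -0.1]
ft_force: [-0.1, -0.8, -2.3]
width: 0.621
```

```bash
python3 - <<'E'
from rig import *
from h import *
s=sense(); c=capture("wrist")
cv2.imwrite("pics/w8.png",c["image"][:,:,::-1])
print(s["ee_pos"],s["tcp_rot"],s["joints"].round(0),s["ft_force"],s["width"])
E
```

```text
[0.55120999 0.33496377 0.21395656] [-8.99933337e+01 -8.99981678e-04 -5.56786659e-02] [-43.  28.  10.  89.  -5.  64.  58.] [-0.13932634 -0.77138127 -2.31784594] 0.6213274919409217
```

View pics/w8.png

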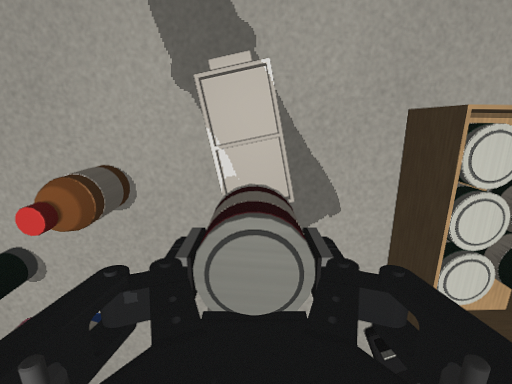

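Wrist view: the small tin is held upright at (255,265) over the far compartment of the two-tray. Lowering it.

Request:
{"name": "step_arm", "arguments": {"hand": [1,1,1,1,1,1,1,1,1,1], "slide": [[0,0.5,0],[0,0.9,0],[0,0.9,0],[0,0.9,0],[0,0.9,0],[0,0.9,0],[0,0.6,0],[0,0.4,0],[0,0.1,0],[0,0.05,0]], "twist": [[0,0,0],[0,0,0],[0,0,0],[0,0,0],[0,0,0],[0,0,0],[0,0,0],[0,0,0],[0,0,0],[0,0,0]]}}

```text
clock: 40.65
ee_pos: [0.5516, 0.3352, 0.0297]
tcp_rot: [-90.0, -0.0, -0.1]
ft_force: [1.0, -0.8, -1.7]
width: 0.616
```

Request:
{"name": "step_arm", "arguments": {"hand": [1,1,1,1,1,1,1,1,1,1], "slide": [[0,0.02,0],[0,0.02,0],[0,0.02,0],[0,0.01,0],[0,0,0],[0,0,0],[0,0,0],[0,0,0],[0,0,0],[0,0,0]], "twist": [[0,0,0],[0,0,0],[0,0,0],[0,0,0],[0,0,0],[0,0,0],[0,0,0],[0,0,0],[0,0,0],[0,0,0]]}}

```text
clock: 41.65
ee_pos: [0.5513, 0.335, 0.0275]
tcp_rot: [-90.0, -0.0, -0.1]
ft_force: [-1.3, -0.2, -0.2]
width: 0.621
```

Request:
{"name": "step_arm", "arguments": {"hand": [1,0.8,0.6,0.4,0.2,0,0,0,0,0], "slide": [[0,0.01,0],[0,0,0],[0,0,0],[0,0,0],[0,0,0],[0,0,0],[0,0,0],[0,-0.5,0],[0,-0.9,0],[0,-1,0]], "twist": [[0,0,0],[0,0,0],[0,0,0],[0,0,0],[0,0,0],[0,0,0],[0,0,0],[0,0,0],[0,0,0],[0,0,0]]}}

```text
clock: 42.65
ee_pos: [0.5509, 0.3347, 0.1001]
tcp_rot: [-90.0, 0.0, -0.1]
ft_force: [-0.1, 0.2, -0.4]
width: 1.001
```

Request:
{"name": "step_arm", "arguments": {"hand": [0,0,0,0,0,0,0,0,0,0], "slide": [[0,-1,0],[0,-1,0],[0,-1,0],[0,-0.7,0],[0.02,0,-0.9],[0.02,0,-0.9],[0.02,0,-0.9],[0.02,0,-0.9],[0.02,0,-0.9],[0.02,0,-0.9]], "twist": [[0,0,0],[0,0,0],[0,0,0],[0,0,0],[0,0,0],[0,0,0],[0,0,0],[0,0,0],[0,0,0],[0,0,0]]}}

```text
clock: 43.65
ee_pos: [0.5547, 0.1718, 0.2113]
tcp_rot: [-90.0, -0.1, -0.1]
ft_force: [-0.1, -0.5, -0.5]
width: 0.999
```

Request:
{"name": "step_arm", "arguments": {"hand": [0,0,0,0,0,0,0,0,0,0], "slide": [[0.02,0,-1],[0.02,0,-1],[0.02,0,-1],[0.02,0,-1],[0.02,0,-1],[0.02,0,-1],[0.02,0,-1],[0.02,0,-1],[0.02,0,-1],[0,0,-1]], "twist": [[0,0,0],[0,0,0],[0,0,0],[0,0,0],[0,0,0],[0,0,0],[0,0,0],[0,0,0],[0,0,0],[0,0,0]]}}

```text
clock: 44.65
ee_pos: [0.5598, -0.1283, 0.2112]
tcp_rot: [-90.0, -0.1, -0.1]
ft_force: [0.2, -0.3, 0.1]
width: 1.006
```

```bash
python3 - <<'E'
from rig import *
from h import *
s=sense(); c=capture("wrist"); X=cloud(c,s)
cv2.imwrite("pics/w9.png",c["image"][:,:,::-1])
print(s["ee_pos"],s["tcp_rot"],s["joints"].round(0))
z=X[...,2]; d=np.hypot(X[...,0]-.559,X[...,1]+.128)
mm=(abs(z-.076)<.005)&(d<.05); q=(X[mm][:,:2]*1000).astype(np.float32)
print(mm.sum(),cv2.minAreaRect(q),np.median(z[mm]))
c=capture("top"); cv2.imwrite("pics/top9.png",c["image"][:,:,::-1]); X=cloud(c); z=X[...,2]
for n,p,h in (('small',(.551,.335),.066),):
    mm=(abs(z-h)<.006)&(np.hypot(X[...,0]-p[0],X[...,1]-p[1])<.045); q=(X[mm][:,:2]*1000).astype(np.float32)
    print(n,mm.sum(),cv2.minAreaRect(q),np.median(z[mm]))
E
```

```text
[ 0.55979523 -0.12826914  0.21124381] [-8.99908379e+01 -7.34822146e-02 -5.77448989e-02] [ -5.  21.  17. 100.  -7.  60. 104.]
2543 ((559.630126953125, -128.1474151611328), (48.538108825683594, 60.25785446166992), 83.29003143310547) 0.07522676326829975
small 316 ((550.1265869140625, 335.35711669921875), (53.2652473449707, 52.57343292236328), 86.91226959228516) 0.06598080854912747
```

View pics/w9.png

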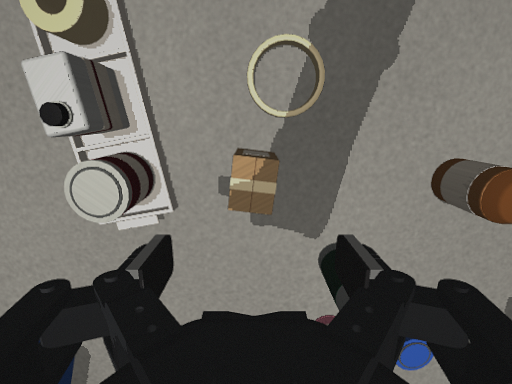

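The small tin is in at the right height (66 mm top). Wrist view: the carton is at (254,185), turned about -6.7°. Gripping it.

Request:
{"name": "step_arm", "arguments": {"hand": [0,0,0,0,0,0,0,0,0,0], "slide": [[0,0,0],[0,0.5,0],[0,0.9,0],[0,0.9,0],[0,0.9,0],[0,0.9,0],[0,0.9,0],[0,0.6,0],[0,0.4,0],[0,0.04,0]], "twist": [[0,0.66,0],[0,0.66,0],[0,0,0],[0,0,0],[0,0,0],[0,0,0],[0,0,0],[0,0,0],[0,0,0],[0,0,0]]}}

```text
clock: 45.75
ee_pos: [0.5593, -0.1265, 0.0281]
tcp_rot: [-90.0, 0.1, -6.6]
ft_force: [0.9, -0.4, 0.7]
width: 0.998
```

Request:
{"name": "step_arm", "arguments": {"hand": [1,1,1,1,1,1,1,1,1,1], "slide": [[0,0,0],[0,0,0],[0,0,0],[0,0,0],[0,0,0],[0,0,0],[0,0,0],[0,0,0],[0,0,0],[0,0,0]], "twist": [[0,0,0],[0,0,0],[0,0,0],[0,0,0],[0,0,0],[0,0,0],[0,0,0],[0,0,0],[0,0,0],[0,0,0]]}}

```text
clock: 46.75
ee_pos: [0.5608, -0.1273, 0.0301]
tcp_rot: [-90.0, -0.1, -6.7]
ft_force: [0.4, -0.5, 7.6]
width: 0.556
```

Request:
{"name": "step_arm", "arguments": {"hand": [1,1,1,1,1,1,1,1,1,1], "slide": [[0,-0.4,0],[0,-0.8,0],[0,-0.9,0],[0,-0.9,0],[0,-0.9,0],[0,-0.9,0],[0,-0.9,0],[0,-0.6,0],[0,0,0.4],[0,0,0.8]], "twist": [[0,0,0],[0,0,0],[0,0,0],[0,-0.73,0],[0,-0.73,0],[0,-0.74,0],[0,-0.74,0],[0,-0.74,0],[0,0,0],[0,0,0]]}}

```text
clock: 47.75
ee_pos: [0.552, -0.0927, 0.218]
tcp_rot: [-90.0, -0.0, 11.4]
ft_force: [0.1, 0.2, -2.3]
width: 0.555
```

Request:
{"name": "step_arm", "arguments": {"hand": [1,1,1,1,1,1,1,1,1,1], "slide": [[0,0,0.95],[0,0,0.95],[0,0,0.95],[0,0,0.95],[0,0,0.95],[0,0,0.95],[0,0,0.95],[0,0,0.95],[0,0,0.95],[0,0,0.95]], "twist": [[0,0,0],[0,0,0],[0,0,0],[0,0,0],[0,0,0],[0,0,0],[0,0,0],[0,0,0],[0,0,0],[0,0,0]]}}

```text
clock: 48.75
ee_pos: [0.4925, 0.1888, 0.2168]
tcp_rot: [-90.0, 0.1, 11.7]
ft_force: [0.2, 0.1, -1.4]
width: 0.557
```

Request:
{"name": "step_arm", "arguments": {"hand": [1,1,1,1,1,1,1,1,1,1], "slide": [[0,0,0.95],[0,0,0.95],[0,0,0.95],[0,0,0.95],[0,0,0.65],[0,0,0],[0,0,0],[0,0,0],[0,0,0],[0,0,0]], "twist": [[0,0,0],[0,0,0],[0,0,0],[0,0,0],[0,0,0],[0,0,0],[0,0,0],[0,0,0],[0,0,0],[0,0,0]]}}

```text
clock: 49.75
ee_pos: [0.4675, 0.3171, 0.2178]
tcp_rot: [-90.0, -0.0, 11.7]
ft_force: [1.0, -0.8, -2.1]
width: 0.56
```

```bash
python3 - <<'E'
from rig import *
from h import *
s=sense(); c=capture("wrist")
cv2.imwrite("pics/w10.png",c["image"][:,:,::-1])
print(s["ee_pos"],s["tcp_rot"],s["joints"].round(0),s["ft_force"],s["width"])
E
```

```text
[0.46751121 0.31712044 0.21782681] [-9.00104336e+01 -2.30508643e-03  1.16500297e+01] [-42.  20.   3. 100.  -1.  60.  63.] [ 0.95002143 -0.79274441 -2.0702641 ] 0.5595691457814326
```

View pics/w10.png

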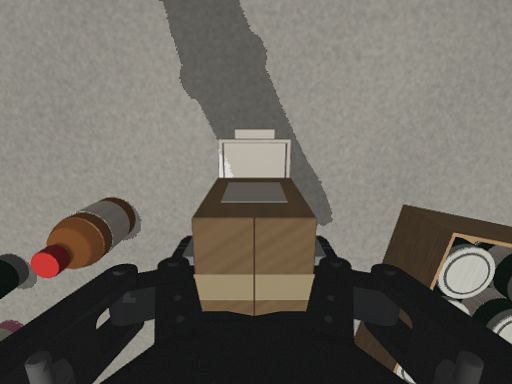

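Wrist view: the carton is held squarely at (255,250), lined up with the tray. Lowering it.

Request:
{"name": "step_arm", "arguments": {"hand": [1,1,1,1,1,1,1,1,1,1], "slide": [[0,0.5,0],[0,0.9,0],[0,0.9,0],[0,0.9,0],[0,0.9,0],[0,0.9,0],[0,0.6,0],[0,0.3,0],[0,0.1,0],[0,0.05,0]], "twist": [[0,0,0],[0,0,0],[0,0,0],[0,0,0],[0,0,0],[0,0,0],[0,0,0],[0,0,0],[0,0,0],[0,0,0]]}}

```text
clock: 50.8
ee_pos: [0.4677, 0.3181, 0.0368]
tcp_rot: [-90.0, -0.0, 11.7]
ft_force: [-0.1, -0.0, -2.3]
width: 0.553
```

Request:
{"name": "step_arm", "arguments": {"hand": [1,1,1,1,1,1,1,1,1,1], "slide": [[0,0.02,0],[0,0.02,0],[0,0.02,0],[0,0.01,0],[0,0,0],[0,0,0],[0,0,0],[0,0,0],[0,0,0],[0,0,0]], "twist": [[0,0,0],[0,0,0],[0,0,0],[0,0,0],[0,0,0],[0,0,0],[0,0,0],[0,0,0],[0,0,0],[0,0,0]]}}

```text
clock: 51.8
ee_pos: [0.4673, 0.3179, 0.0342]
tcp_rot: [-90.0, 0.0, 11.7]
ft_force: [0.2, -0.4, -1.8]
width: 0.556
```

Request:
{"name": "step_arm", "arguments": {"hand": [1,1,1,1,1,0.8,0.6,0.4,0.2,0], "slide": [[0,0.01,0],[0,0.01,0],[0,0.01,0],[0,0,0],[0,0,0],[0,0,0],[0,0,0],[0,0,0],[0,0,0],[0,0,0]], "twist": [[0,0,0],[0,0,0],[0,0,0],[0,0,0],[0,0,0],[0,0,0],[0,0,0],[0,0,0],[0,0,0],[0,0,0]]}}

```text
clock: 52.8
ee_pos: [0.4674, 0.318, 0.0333]
tcp_rot: [-90.0, -0.0, 11.7]
ft_force: [-0.0, -0.2, -0.1]
width: 0.916
```

Request:
{"name": "step_arm", "arguments": {"hand": [0,0,0,0,0,0,0,0,0,0], "slide": [[0,0,0],[0,0,0],[0,-0.5,0],[0,-0.9,0],[0,-1,0],[0,-1,0],[0,-1,0],[0,-1,0],[0,-0.7,0],[0,0,0]], "twist": [[0,0,0],[0,0,0],[0,0,0],[0,0,0],[0,0,0],[0,0,0],[0,0,0],[0,0,0],[0,0,0],[0,0,0]]}}

```text
clock: 53.8
ee_pos: [0.4687, 0.319, 0.2195]
tcp_rot: [-89.8, -0.3, 11.7]
ft_force: [-0.8, -0.5, -0.3]
width: 1.006
```

Request:
{"name": "step_arm", "arguments": {"hand": [0,0,0,0,0,0,0,0,0,0], "slide": [[-0.8,0,0.6],[-0.8,0,0.6],[-0.8,0,0.6],[-0.8,0,0.6],[-0.8,0,0.6],[-0.8,0,0.6],[-0.8,0,0.6],[-0.8,0,0.6],[0,0,0],[0,0,0]], "twist": [[0,0,0],[0,0,0],[0,0,0],[0,0,0],[0,0,0],[0,0,0],[0,0,0],[0,0,0],[0,0,0],[0,0,0]]}}

```text
clock: 54.8
ee_pos: [0.2495, 0.4197, 0.2157]
tcp_rot: [-90.0, 0.0, 11.8]
ft_force: [0.5, 0.5, -1.0]
width: 0.996
```

```bash
python3 - <<'E'
from rig import *
from h import *
s=sense(); print(s["clock"],s["ee_pos"],s["width"],s["ft_force"])
c=capture("top"); cv2.imwrite("pics/top11.png",c["image"][:,:,::-1]); X=cloud(c); z=X[...,2]
for n,p,h in (('large',(.565,-.292),.084),('thinner',(.470,-.309),.096),('tape',(.374,-.327),.054),('small',(.551,.335),.066),('carton',(.467,.318),.08),('spray',(.685,-.0095),.148),('bottle',(.5697,.139),.136),('thin',(.443,-.09),.019)):
    mm=(abs(z-h)<.007)&(np.hypot(X[...,0]-p[0],X[...,1]-p[1])<.05); q=(X[mm][:,:2]*1000).astype(np.float32)
    print(n,mm.sum(),[np.round(a,1) for a in cv2.minAreaRect(q)] if mm.sum() else 0,np.median(z[mm]))
c=capture("scene"); cv2.imwrite("pics/scene11.png",c["image"][:,:,::-1])
E
```

```text
54.8 [0.2494607  0.41971281 0.21570645] 0.9964784759039633 [ 0.49165864  0.53038753 -1.03200687]
large 473 [array([ 563.4, -291.1]), array([66.1, 65.7]), np.float64(49.0)] 0.08377724137114373
thinner 387 [array([ 469.4, -307.7]), array([69.3, 46.2]), np.float64(12.1)] 0.0955209479079433
tape 359 [array([ 374.1, -325.5]), array([64.5, 61.3]), np.float64(88.6)] 0.05344560765200557
small 319 [array([549.1, 334.8]), array([52.9, 53.3]), np.float64(13.2)] 0.06607395805257643
carton 424 [array([467.2, 318. ]), array([61.1, 49.8]), np.float64(12.2)] 0.07997010715096486
spray 161 [array([684.8,  -9.7]), array([33.3, 34.5]), np.float64(89.3)] 0.14796547174953245
bottle 95 [array([569.6, 138.9]), array([26.5, 25.4]), np.float64(2.1)] 0.13534189889868253
thin 237 [array([442.1, -90.1]), array([86.2, 88. ]), np.float64(89.8)] 0.018069961115939837
```

View pics/top11.png

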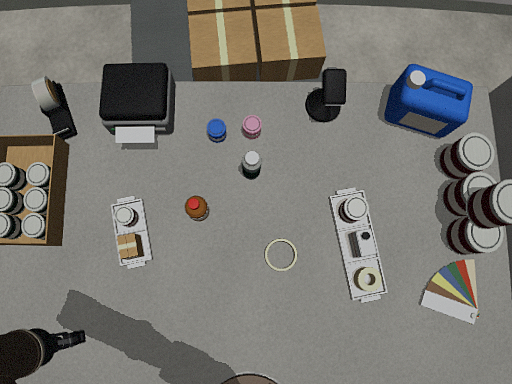

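View pics/scene11.png

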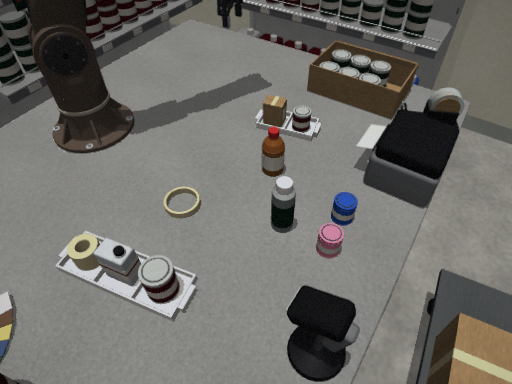

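Both views show everything upright in its own compartment. In the top view the small tin is at (125,215) and the carton at (129,246). The three-tray items are at (353,209), (361,242) and (368,278). The spray can, bottle and thin tape haven't moved, and the arm is clear. Handing in.

```bash
python3 -c "
from rig import *
print(hand_in())"
```

```text
the job is handed in; nothing more can be done
None
```

Both orders are made up and handed in at about 55 s of the 125 s allowed.

- **Three-compartment tray:** the large tin, then the thinner can, then the wide tape.
- **Two-compartment tray:** the small tin, then the filler carton.

**Last checks:** From the top and scene cameras, all five stand upright near the middle of their own compartments. Their measured top heights fit standing flat on the 4 mm tray floor: 84, 96, 53, 66 and 80 mm. The spray can, bottle and thin tape are within about 1 mm of where they started. The blue and pink tins look unmoved in the pictures, though I did not measure them again. The arm was clear with the gripper open.

No check failed. The wide tape was pressed onto its floor with about 24 N before I eased off and released it, harder than the few newtons for the other things. It measured level afterwards.

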